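Offer up the lid over the freshly finished bowl

ROBOT

A 6-joint arm with a two-finger parallel gripper is mounted at the origin on the work surface. World frame = base frame: x ahead of the robot, y to its left, z up, the work surface at z = 0. Lengths are in mm, angles in degrees, forces in N, time in s.
With the tool pointing down it reaches from about 300 to 775 mm from the base axis. Payload 14.6 kg.
Tool frame: the origin (TCP) lies at the very end of the fingers, on their centre line; the grasp point (between the pads) lies 19 mm behind it; z points along the fingers, y is the direction in which the jaws open and shut (so a half turn about z gives the same grasp; the last joint's range is limited). The gripper opens to 94 mm and grips with 3 to 60 N. Pads are 16 mm wide; open, the fingers measure 119 mm over their backs; the gripper's body (75 mm by 177 mm) begins 78 mm behind the grasp point.
Start: joints at [73.247, 17.183, 87.147, -0, 75.671, -3.816], TCP at [123.135, 536.029, 205.446] pointing down, gripper open.
Joint ranges: [-173.82, 173.82], [-45.26, 126.66], [13.44, 144.39], [-59.66, 239.66], [0, 175.72], [-146.38, 146.38]. Speed limits (degrees/s): [127.2, 127.2, 147.25, 180, 180, 180].

INTERFACE

Orientations are given as a 3x3 rotation matrix whose columns are the frame's x, y, z axes.
In Python, from plant import arm gives the robot as it stands. Calls block until the motion is done:
- arm.move_ptp(position, orientation): joint-space move of the TCP to a pose.
- arm.move_straight(position, speed=150, ori=None, until_force=None): straight line of the TCP; ori=None keeps the orientation; speed is the mean speed in mm/s. With until_force (N) it stops when the force on the tool has changed by that much, and returns True; else False.
- arm.move_j(angles): joint-space move.
- arm.set_gripper(opening, strength=None): finger opening in mm; strength is the grip in N (None keeps the last); returns when the fingers have stopped.
- arm.sleep(seconds).
- arm.ik(position, orientation): joint angles nearest the present ones, or None.
- arm.get_state(): the state.
- arm.camera(name): name is "side" or "top"; returns the picture (420x560x3 uint8, red, green, blue); there is no depth.
- arm.camera_info(name): a dict with "fx", "fy", "cx", "cy" (pixels), "cam_to_world" (4x4, takes a point from camera to world coordinates). Camera axes: x right, y up, looking along -z (the intrinsics and any distortion apply to the point x, -y, -z); pixel columns grow to the right and rows downward; lengths in mm; the calibration is good to about 2 mm. A picture is of the moment at which its call begins. camera_info takes no time and is no camera call.
A pose or a line that the arm cannot do raises arm.IKError and nothing moves.
- arm.finish_job(): hands the job in, once; it reports no verdict.
The state is a dict: "clock": time; "q": joint angles; "dq": joint speeds; "tau": joint torques, N m; "position": TCP position; "tool_rot": TCP orientation; "ft_force": force on the tool from outside, world axes, zero at the start; "moment": the same for the moment, N m; "opening": finger opening in mm.
Only numpy, scipy, OpenCV 4.12 (cv2) and the standard library are available. Lean on these libraries where they do the work, as an engineer would, in place of code of your own. Each camera call takes 0.05 s, during which the arm holds its last target.

TASK

Pick up the dark lid by its fin, carry it over the row of drying candlesticks and hold it level over the bowl in the chuck, centred, with the lid's cream strip in line with the two cream marks on the rim and its underside about 1 cm above the rim, so the turner can check the match. The rim's finish is still wet, so the lid must never touch the bowl; leave the candlesticks, the pale lid and everything else on the bench where they are. Finish while holding the lid still there: do not lower it or let go.

Things in the scene. Friction and masses are not known exactly. Their poses are not given: they have to be found in the camera images.
- dark_lid: Dark wooden lid (about 160 g), right way up on the bench. Origin: centre of its underside; z up. Round spigot 8 mm deep (radius 43, foot 38 mm); flange of radius 52 mm, 8 to 18 mm above the origin; on top a fin handle 16 mm thick (its x), 64 mm long (its y), 18 to 56 mm above the origin. A cream inlay strip runs along its y over flange and fin. Half a turn counts as the same.
- pale_lid: A lid of the very same shape and size in pale wood with dark strips, not wanted. Origin: centre of its underside. It and the dark lid may lie in either place.
- bowl: Dark round wooden bowl held immovably upright in a steel chuck on a 140 x 140 x 12 mm base plate. Origin: centre of the plate's underside, on the bowl's axis; z up. At its rim, 140 mm above the bench, the bowl is 55 mm in outer and 50 mm in inner radius. Two cream inlay marks on the rim lie on its +y and -y sides: its y axis runs through them.
- bowl_rim (a point): Centre of the bowl's mouth, level with the top of the rim, 140 mm above the bench; axes as the bowl's.
- drying_board: Plywood board fixed on the bench between the lids and the bowl, 340 (its x) x 90 (its y) x 18 mm. Origin: centre of its underside. It carries a row of three candlesticks along its x.
- candlestick0: Slender turned candlestick, 160 mm tall, base radius 30 mm, standing loose on the drying board, its top 178 mm above the bench; easily tipped. Origin: centre of its underside.
- candlestick1: Slender turned candlestick, 160 mm tall, base radius 30 mm, standing loose on the drying board, its top 178 mm above the bench; easily tipped. Origin: centre of its underside.
- candlestick2: Slender turned candlestick, 160 mm tall, base radius 30 mm, standing loose on the drying board, its top 178 mm above the bench; easily tipped. Origin: centre of its underside.
- glue_bottle: White glue bottle with red cap, radius 30 mm, 150 mm tall, at the back. Origin: centre of its underside.
- finish_tin: Tin of finish, radius 42 mm, 100 mm tall, at the back. Origin: centre of its underside.
- mallet: Round wooden mallet lying down, about 280 mm long along its x, 68 mm high. Origin: on the bench, 30 mm from the rear end of its head.
- sanding_block: Cork sanding block 70 x 110 x 35 mm. Origin: centre of its underside.
Mind the look-alikes: they are no part of the job. Leave any green or turquoise look-alike of the candlestick1 alone.

How it is judged (in metres and radians):
On the way, in this order (a step that is already met when the one before it is completed fails the run):
1. the dark lid is lifted off the bench in the fingers (height (world z) of dark_lid above 0.04 m and contact force between the fingers and dark_lid above 0.5 N), for 0.2 s.
2. the dark lid passes over the row of candlesticks (z of dark_lid in the frame of drying_board above 0.178 m and x of dark_lid in the frame of drying_board between -0.2 and 0.2 m and y of dark_lid in the frame of drying_board between -0.045 and 0.045 m).
At the end, for the whole second after the job is handed in: Dark lid held still (20 mm/s) in the fingers alone, underside 3-20 mm above the rim, within 8 mm of the bowl's axis, level to 0.1 rad, strip within 0.15 rad of the marks; not touching the bowl; candlesticks upright within 25 mm, other things within 30 mm of their starts (horizontal distance between dark_lid and bowl_rim below 0.008 m and z of dark_lid in the frame of bowl_rim between 0.003 and 0.02 m and angle between dark_lid's own z axis and vertical below 0.1 rad and angle between the y axis of dark_lid and the y axis of bowl, either way round below 0.15 rad and linear speed of dark_lid below 0.02 m/s and contact force between the fingers and dark_lid above 0.5 N and contact force between dark_lid and bowl below 0.2 N and angle between each of candlestick0, candlestick1, candlestick2's own z axis and vertical below 0.2 rad and distance of each of candlestick0, candlestick1, candlestick2 from where it was at the start of the episode below 0.025 m and distance of each of pale_lid, glue_bottle, finish_tin, mallet, sanding_block from where it was at the start of the episode below 0.03 m); the arm keeps its last pose, push and grip.
It fails at once if the lid touches the bowl (contact force between dark_lid and bowl above 0.5 N).
It fails at once if a candlestick is tipped or shoved (more than 0.25 rad or 25 mm) (angle between any of candlestick0, candlestick1, candlestick2's own z axis and vertical above 0.25 rad or distance of any of candlestick0, candlestick1, candlestick2 from where it was at the start of the episode above 0.025 m).
It fails at once if the pale lid, glue bottle, tin, mallet or sanding block is moved by more than 30 mm (distance of any of pale_lid, glue_bottle, finish_tin, mallet, sanding_block from where it was at the start of the episode above 0.03 m).
It also fails if it takes over 48 s, if anything falls off the work surface, if the arm or the gripper's body presses on something with over 40 N, if the wrist force passes 120 N, or if a joint passes its speed limit or range.

## Working session

There is one attempt and no reset: what is moved stays moved. The work goes in short steps, each a Python script; the robot and the scene stay as the last script left them, time stands still between calls to the robot, and variables do not carry over. Pictures are saved under pics/ and viewed, and the job is handed in when it is done.

```bash
mkdir -p pics; ls; python3 - <<'E'
from plant import arm
import cv2
for n in("top","side"):
    im=arm.camera(n); cv2.imwrite(f"pics/{n}0.png",im[:,:,::-1])
    i=arm.camera_info(n); print(n,{k:(v if not hasattr(v,'round') else v.round(3).tolist()) for k,v in i.items()})
s=arm.get_state();print(s['clock'],s['tool_rot'],s['opening'])
E
```

```text
pics
top {'fx': 440.0429608044756, 'fy': 440.0429608044756, 'cx': 278.02087407018433, 'cy': 211.93384332082456, 'cam_to_world': [[0.011, 0.986, -0.168, 377.253], [-1.0, 0.01, -0.007, -64.294], [-0.006, 0.168, 0.986, 1128.867], [0.0, 0.0, 0.0, 1.0]]}
side {'fx': 461.79239242953315, 'fy': 461.79239242953315, 'cx': 277.40432248984007, 'cy': 214.71243722133144, 'cam_to_world': [[0.979, 0.146, -0.14, 404.862], [-0.202, 0.641, -0.74, -1005.575], [-0.019, 0.753, 0.657, 945.565], [0.0, 0.0, 0.0, 1.0]]}
0.1 [[-9.74611555e-01  2.23902253e-01 -3.12367786e-04]
 [ 2.23902457e-01  9.74611036e-01 -1.00952146e-03]
 [ 7.84029612e-05 -1.05383120e-03 -9.99999442e-01]] 93.70692871390796
```

View pics/top0.png

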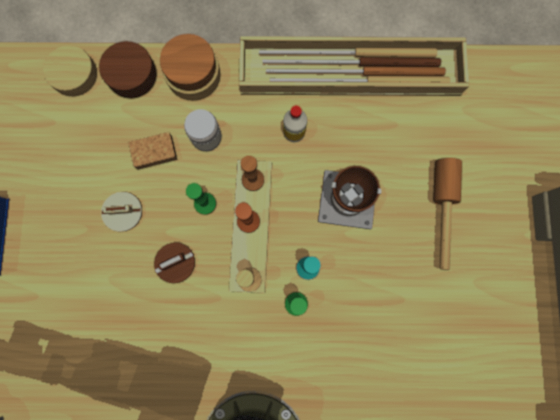

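View pics/side0.png

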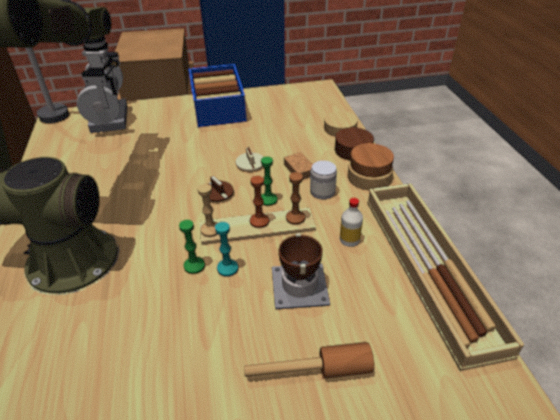

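The top view shows the dark lid at about (175,262), with its strip slightly tilted, and the pale lid at (122,212). The bowl is at (355,190), with its rim marks about left and right. The board runs vertically at (251,227) with candlesticks on it, and there are look-alikes at (205,200), (310,267) and (297,304). I'll zoom in next.

```bash
cat > h.py <<'E'
import numpy as np, cv2
from plant import arm
def ray(n,uv):
    i=arm.camera_info(n);T=np.array(i['cam_to_world'])
    d=np.array([(uv[0]-i['cx'])/i['fx'],-(uv[1]-i['cy'])/i['fy'],-1.])
    return T[:3,3],T[:3,:3]@d
def onz(n,uv,z):
    o,d=ray(n,uv);return o+d*(z-o[2])/d[2]
def proj(n,P):
    i=arm.camera_info(n);T=np.array(i['cam_to_world'])
    p=T[:3,:3].T@(np.asarray(P,float)-T[:3,3])
    return np.array([i['cx']+i['fx']*p[0]/-p[2],i['cy']+i['fy']*-p[1]/-p[2]])
E
python3 - <<'E'
import cv2,numpy as np
t=cv2.imread("pics/top0.png");s=cv2.imread("pics/side0.png")
def c(im,x,y,w,h,k):return cv2.resize(im[y:y+h,x:x+w],None,fx=k,fy=k,interpolation=cv2.INTER_CUBIC)
cv2.imwrite("pics/z1.png",np.hstack([c(t,140,225,70,70,5.7)[:399,:399],c(t,315,155,70,70,5.7)[:399,:399]]))
cv2.imwrite("pics/z2.png",c(s,170,140,170,170,3.5))
cv2.imwrite("pics/z3.png",c(t,150,140,190,190,3.1))
print(t[262-3:262+4,175],s[190,220])
E
```

```text
[[158 164 162]
 [147 154 154]
 [114 121 128]
 [ 67  76  91]
 [ 32  42  60]
 [ 25  34  52]
 [ 27  42  69]] [13 23 42]
```

View pics/z1.png

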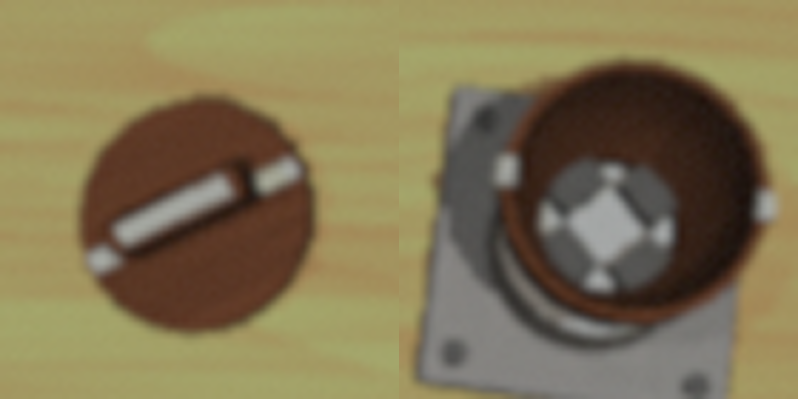

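View pics/z2.png

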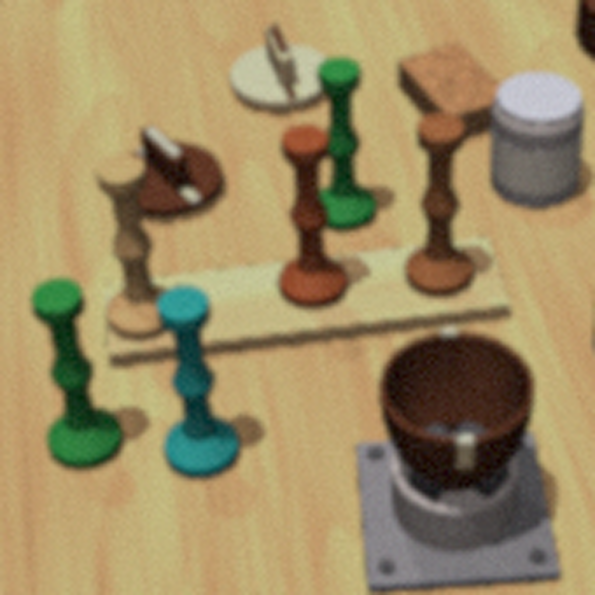

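View pics/z3.png

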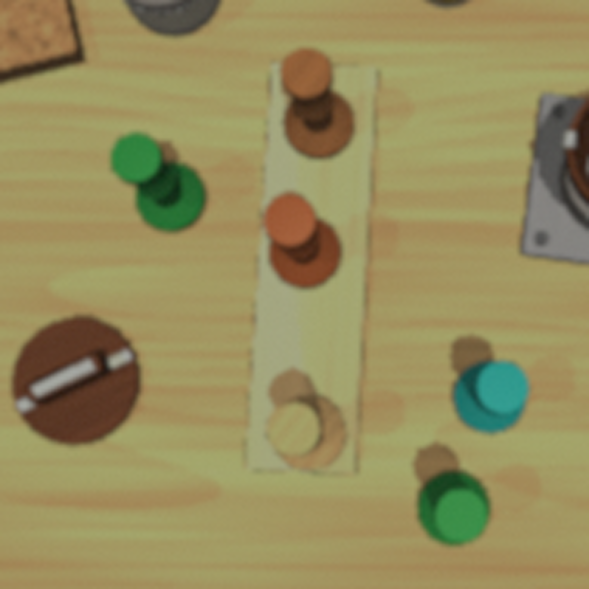

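```bash
cat > m.py <<'E'
from h import *
t=cv2.imread("pics/top0.png");s=cv2.imread("pics/side0.png")
np.set_printoptions(precision=1,suppress=True)
def blobs(im,box,f,minA=8):
    x,y,w,h=box;m=np.zeros(im.shape[:2],np.uint8)
    hsv=cv2.cvtColor(im,cv2.COLOR_BGR2HSV)
    m[y:y+h,x:x+w]=f(hsv[y:y+h,x:x+w].astype(int))*255
    n,l,st,c=cv2.connectedComponentsWithStats(m,connectivity=4)
    return [(st[k],c[k],l==k) for k in range(1,n) if st[k,4]>=minA]
brown=lambda h:(h[...,2]<125)&((h[...,0]<15)|(h[...,0]>170))
white=lambda h:(h[...,1]<75)&(h[...,2]>110)
for st,c,m in blobs(t,(140,225,70,70),brown,30):
    cn=max(cv2.findContours(m.astype(np.uint8),cv2.RETR_EXTERNAL,cv2.CHAIN_APPROX_NONE)[0],key=len)
    hull=cv2.convexHull(cn)[:,0,:]
    P=np.array([onz("top",p,16)[:2] for p in hull]); c2,r2=cv2.minEnclosingCircle(P.astype(np.float32))
    A=np.c_[2*P,np.ones(len(P))];k=np.linalg.lstsq(A,(P**2).sum(1),rcond=None)[0]
    print("lid disc",st,c,"fit",k[:2],np.sqrt(k[2]+k[:2]@k[:2]),"minenc",c2,r2)
for st,c,m in blobs(t,(150,240,50,45),white):
    print("lid white",st,c,onz("top",c,18),onz("top",c,56))
    if st[4]>60:
        v,u=np.nonzero(m);P=np.array([onz("top",p,56)[:2] for p in zip(u,v)])
        w,V=np.linalg.eigh(np.cov(P.T));print(" len",np.sqrt(w*12),"dir",np.degrees(np.arctan2(V[1,1],V[0,1]))%180)
for n,im,box in(("top",t,(325,155,65,65)),("side",s,(270,225,60,55))):
  for st,c,m in blobs(im,box,white,6): print(n,"bowl white",st,c,onz(n,c,140))
for n,im,box in(("top",t,(325,155,65,65)),("side",s,(270,230,60,60))):
  for st,c,m in blobs(im,box,brown,60):
    cn=max(cv2.findContours(m.astype(np.uint8),cv2.RETR_EXTERNAL,cv2.CHAIN_APPROX_NONE)[0],key=len)
    H=cv2.convexHull(cn)[:,0,:]
    P=np.array([onz(n,p,140)[:2] for p in H])
    if n=="top": sel=(H[:,0]-c[0])-(H[:,1]-c[1])>-12
    else: sel=H[:,1]<c[1]-2
    P=P[sel];A=np.c_[2*P,np.ones(len(P))];k=np.linalg.lstsq(A,(P**2).sum(1),rcond=None)[0]
    print(n,"bowl",st,c,"fit",k[:2],np.sqrt(k[2]+k[:2]@k[:2]),len(P))
E
python3 m.py
```

```text
lid disc [ 155  243   40   40 1096] [174.3 262.6] fit [436.2 204.2] 49.63672225626439 minenc (436.4122314453125, 203.94984436035156) 50.36849594116211
lid white [185 252   8   7  34] [188.3 255.1] [454.3 169.   18. ] [451.6 161.   56. ]
lid white [160 256  21  12  99] [170.  261.3] [438.2 214.6  18. ] [436.1 205.   56. ]
 len [11.1 52.4] dir 116.28781728384968
lid white [155 268   6   5  22] [157.3 270.1] [416.  245.2  18. ] [414.6 234.6  56. ]
top bowl white [325 170   8   8  32] [327.2 172.2] [ 640.5 -169.7  140. ]
top bowl white [332 182   4   6  18] [333.4 184.3] [ 612.  -183.7  140. ]
top bowl white [340 184  18  22 157] [349.8 194.4] [ 588.6 -221.   140. ]
top bowl white [378 188   4   6  20] [379.4 190.7] [ 597.9 -289.   140. ]
top bowl white [359 193   4   5  14] [360.6 195.2] [ 586.9 -245.9  140. ]
top bowl white [325 199  49  21 400] [347.3 213.9] [ 543.2 -214.7  140. ]
top bowl white [337 205   5   5   9] [338.8 207.2] [ 558.4 -195.4  140. ]
top bowl white [342 210  10   4  21] [346.6 211.7] [ 548.2 -213.2  140. ]
side bowl white [296 233   5   3  14] [297.9 234.1] [ 612.2 -182.6  140. ]
side bowl white [300 263   6   5  25] [302.6 265.1] [ 598.2 -288.1  140. ]
side bowl white [320 263   3   5   9] [321.3 265. ] [ 641.3 -297.5  140. ]
side bowl white [272 266  16  14 159] [277.9 273.3] [ 536.4 -300.5  140. ]
top bowl [ 332  166   48   47 1313] [356.4 187.4] fit [ 601.4 -232.9] 55.040183599163285 18
side bowl [ 279  235   43   55 1619] [300.1 260. ] fit [ 604.3 -237.7] 52.20486510153484 15
```

```bash
cat > m2.py <<'E'
exec(open('m.py').read().split("for st,c,m in blobs(t,(140")[0])
# look-alike by the lid: top disc (z=160) and base disc (z~5) centres from zoom z3 (/3.1 + offset 150,140)
Z=lambda a,b:(a/3.1+150,b/3.1+140)
for nm,top,base,zb in(("green near lid",Z(137,158),Z(172,200),0),("turq",Z(502,388),Z(490,396),0),("green2",Z(461,515),Z(454,508),0),
  ("c2",Z(307,73),Z(319,124),18),("c1",Z(291,220),Z(305,252),18),("c0",Z(296,430),Z(307,432),18)):
    print(nm,onz("top",top,zb+160),onz("top",base,zb+6))
# plate corners
Y=lambda a,b:((a-399)/5.7+315,b/5.7+155)
for p in(Y(455,88),Y(417,380),Y(728,399)): print("plate",onz("top",p,12))
S=lambda a,b:(a/3.5+170,b/3.5+140)
for p in(S(357,447),S(372,588),S(560,578)): print("plate side",onz("side",p,12))
# board corners
for p in((Z(273,66)),Z(378,68),Z(356,472),Z(248,468)): print("board",onz("top",p,18))
# lid in side
for st,c,m in blobs(s,(200,160,45,50),white,3): print("side lid white",st,c,onz("side",c,18),onz("side",c,56))
a=np.radians(116.5);L=np.array([436.3,204.5])
for q in((500,150),):
  pass
for yaw in(116.5-90,116.5+90):
  R=lambda w:(lambda yv:np.column_stack([np.cross(yv,[0,0,-1.]),yv,[0,0,-1.]]))(np.array([np.cos(np.radians(w)),np.sin(np.radians(w)),0]))
  for P,w in(([*L,22],yaw),([*L,240],yaw),([605,-236,172],yaw-34.1),([605,-236,240],yaw-34.1)):
    print(yaw,P,arm.ik(P,R(w)))
print(arm.get_state()['clock'])
E
python3 m2.py
```

```text
green near lid [588.9 132.5 160. ] [586.8 132.8   6. ]
turq [ 425.4 -132.5  160. ] [ 426.4 -133.5    6. ]
green2 [ 337.3 -103.8  160. ] [ 336.4 -104.5    6. ]
c2 [648.7   8.8 178. ] [648.9   9.7  24. ]
c1 [541.1  17.8 178. ] [541.1  18.9  24. ]
c0 [394.2  10.8 178. ] [395.4  14.1  24. ]
plate [ 679.3 -177.2   12. ]
plate [ 543.7 -159.1   12. ]
plate [ 536.5 -298.6   12. ]
plate side [ 545.5 -165.3   12. ]
plate side [ 529.8 -300.4   12. ]
plate side [ 663.  -320.8   12. ]
board [700.3  49.9  18. ]
board [699.3 -38.7  18. ]
board [364.3 -25.4  18. ]
board [366.5  61.3  18. ]
side lid white [236 160   9  10  73] [240.5 163.7] [531.6 334.6  18. ] [526.4 279.7  56. ]
side lid white [211 176  11   9  43] [216.2 180.1] [438.3 258.3  18. ] [436.9 206.6  56. ]
side lid white [209 182   2   3   4] [209.8 183. ] [415.5 247.   18. ] [415.1 195.6  56. ]
side lid white [222 193   6   5  18] [224.3 195.3] [455.2 170.7  18. ] [453.1 122.5  56. ]
26.5 [np.float64(436.3), np.float64(204.5), 22] [ 20.8  22.8 107.3  -0.   49.9  -5.7]
26.5 [np.float64(436.3), np.float64(204.5), 240] [20.8  6.9 94.9 -0.  78.2 -5.7]
26.5 [605, -236, 172] [-24.5  31.5  71.5  -0.   77.  -16.9]
26.5 [605, -236, 240] [-24.5  29.1  66.1  -0.   84.8 -16.9]
206.5 [np.float64(436.3), np.float64(204.5), 22] None
206.5 [np.float64(436.3), np.float64(204.5), 240] None
206.5 [605, -236, 172] None
206.5 [605, -236, 240] None
0.1
```

Both cameras agree:

| Item | Position (mm) | Strip / y axis angle | Check |
|---|---|---|---|
| Dark lid | (436, 205) | 116.6° | flange radius fit ≈50 against 52 |
| Bowl axis | (605, -236) | 82.4° | marks 106 apart against 105 expected; plate edges agree |

The green look-alike by the lid is at (587,132), which leaves the gripper body clear. I'll grasp the lid now.

```bash
cat >> h.py <<'E'
def R(w):
    y=np.array([np.cos(np.radians(w)),np.sin(np.radians(w)),0]);z=np.array([0,0,-1.])
    return np.column_stack([np.cross(y,z),y,z])
def st(k=""):
    s=arm.get_state();print(k,round(s['clock'],2),np.round(s['position'],1),np.round(s['ft_force'],2),round(s['opening'],2))
def shot(n,name): cv2.imwrite(f"pics/{name}.png",arm.camera(n)[:,:,::-1])
E
python3 - <<'E'
from h import *
w=26.6
arm.move_ptp([436.3,205,200],R(w));st()
arm.set_gripper(60)
arm.move_straight([436.3,205,80],speed=150);st()
hit=arm.move_straight([436.3,205,23.5],speed=60,until_force=8);print(hit);st()
arm.set_gripper(0,15);st("grip")
arm.set_gripper(0,35);st("grip")
shot("top","grip_t");shot("side","grip_s")
E
```

```text
1.77 [436.1 205.7 200. ] [ 0.28  0.09 -0.32] 93.69
 3.42 [436.7 205.2  80.7] [0.53 0.1  0.7 ] 60.08
False
 4.51 [436.5 205.1  23.8] [-0.05 -1.16  0.8 ] 59.93
grip 5.26 [436.3 205.   23.5] [-0.73  0.54 -0.27] 15.78
grip 5.47 [436.4 205.   23.5] [ 0.22  0.26 -0.5 ] 15.93
```

```bash
python3 - <<'E'
from h import *
arm.move_straight([436.3,205,90],speed=80);st()
arm.sleep(0.3)
arm.move_straight([436.3,205,245],speed=130);st("lift")
shot("top","lift_t");shot("side","lift_s")
E
```

```text
6.56 [436.  204.9  89.5] [ 0.58  0.12 -1.08] 15.59
lift 8.2 [436.  204.9 244.3] [-0.1   0.29 -1.79] 15.26
```

View pics/lift_s.png

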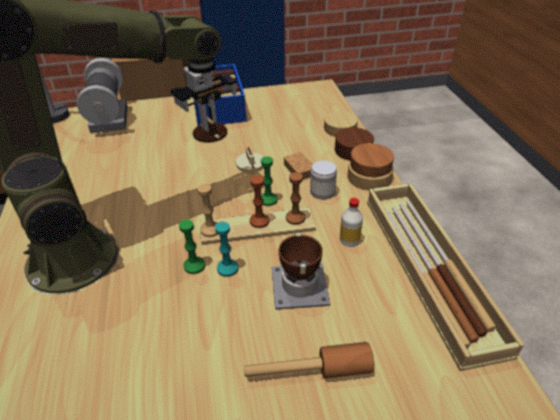

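View pics/lift_t.png

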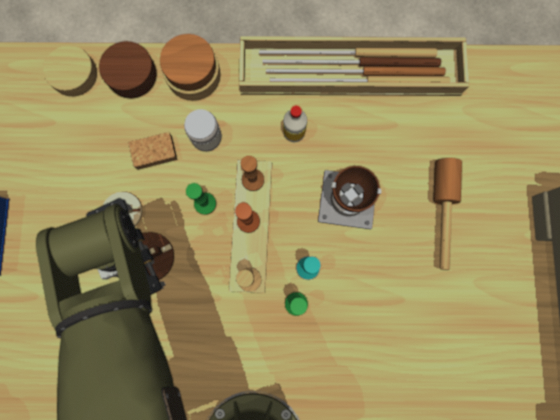

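```bash
python3 - <<'E'
from h import *
arm.move_straight([605,-236,245],speed=150,ori=R(-7.6));st("over")
arm.sleep(0.4)
arm.move_straight([605,-236,205],speed=60);st("205");arm.sleep(0.3);st()
shot("top","over_t");shot("side","over_s")
for n in("top","side"):
    im=cv2.imread(f"pics/over_{n[0]}.png");x,y=(285,120) if n=="top" else (230,165)
    cv2.imwrite(f"pics/overz_{n}.png",cv2.resize(im[y:y+140,x:x+140],None,fx=4,fy=4,interpolation=cv2.INTER_CUBIC))
E
```

```text
over 11.6 [ 605.  -235.8  245.1] [-0.45 -0.72 -1.59] 15.52
205 12.82 [ 605.1 -236.1  205.4] [-0.28 -0.6  -0.33] 15.79
 13.12 [ 605.  -236.   205.2] [-0.15  0.16 -1.29] 16.24
```

View pics/overz_top.png

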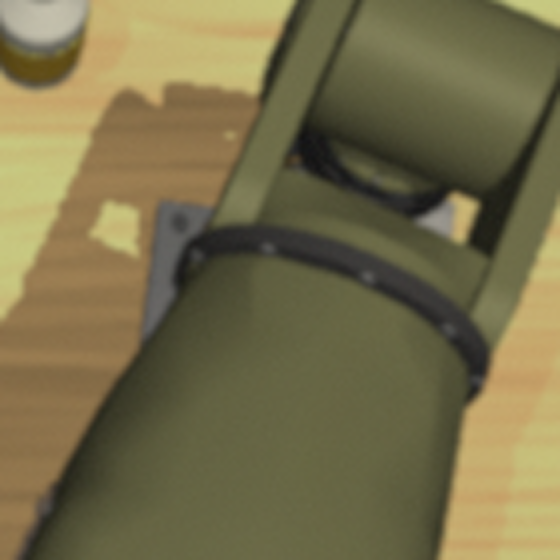

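View pics/overz_side.png

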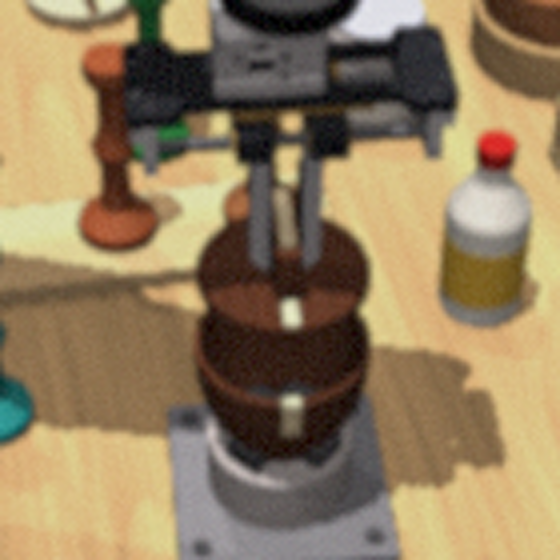

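View pics/over_s.png

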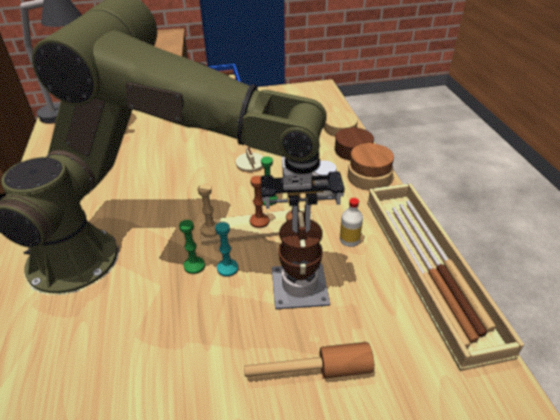

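The side view shows the lid held level over the bowl, with its strip (303,243) directly above the rim mark (303,269). The arm hides the top view. I'll measure the lid's offset by casting rays in the side view.

```bash
cat > m3.py <<'E'
exec(open('m.py').read().split("for st,c,m in blobs(t,(140")[0])
import sys
f,zl=sys.argv[1],float(sys.argv[2]); s=cv2.imread(f)
hsv=cv2.cvtColor(s,cv2.COLOR_BGR2HSV)
for b in blobs(s,(270,215,60,65),white,5): print("white",b[0],b[1],"lid-top",onz("side",b[1],zl+18)[:2],"rim",onz("side",b[1],140)[:2])
m=np.zeros(s.shape[:2],np.uint8);m[200:290,265:335]=brown(hsv[200:290,265:335].astype(int))
r=[(y,*(np.nonzero(m[y])[0][[0,-1]])) for y in range(215,275) if m[y].any()]
print([tuple(map(int,x)) for x in r[::2]])
E
python3 m3.py pics/over_s.png 181.5
python3 - <<'E'
from h import *
for c,z in(((605,-236),199.5),((605,-236),140)):
    a=np.radians(np.arange(0,360,3));r=52 if z>150 else 55
    P=np.array([proj("side",(c[0]+r*np.cos(k),c[1]+r*np.sin(k),z)) for k in a])
    print("expected extents u",P[:,0].min(),P[:,0].max(),"v",P[:,1].min(),P[:,1].max())
y=np.array([np.cos(np.radians(82.4)),np.sin(np.radians(82.4))])
for z,r in((199.5,-43),(199.5,-52),(140,-52.5)): print(z,r,proj("side",(605+r*y[0],-236+r*y[1],z)))
E
```

```text
white [275 215  10   5  37] [279.8 216.6] lid-top [ 568.5 -173.2] rim [ 581.5 -106.8]
white [299 215   4  11  24] [300.7 220.2] lid-top [ 614.9 -197.7] rim [ 631.7 -133.2]
white [309 215   2   4   6] [309.5 216.5] lid-top [ 639.2 -189.1] rim [ 657.9 -124. ]
white [300 239   6   8  38] [302.2 242.7] lid-top [ 599.9 -273.6] rim [ 615.5 -215.3]
white [300 263   6  10  35] [302.4 266.4] lid-top [ 582.6 -344.9] rim [ 596.8 -292.2]
white [272 269  16  11 113] [278.8 275.4] lid-top [ 527.2 -358.9] rim [ 536.9 -307.3]
[(215, 265, 308), (217, 265, 308), (219, 287, 309), (221, 268, 312), (223, 266, 315), (225, 265, 317), (227, 282, 319), (229, 281, 320), (231, 280, 320), (233, 279, 321), (235, 280, 319), (237, 281, 320), (239, 281, 319), (241, 282, 318), (243, 282, 318), (245, 280, 319), (247, 279, 320), (249, 278, 320), (251, 278, 320), (253, 278, 321), (255, 278, 321), (257, 279, 320), (259, 280, 320), (261, 281, 319), (263, 281, 320), (265, 283, 322), (267, 273, 322), (269, 272, 322), (271, 272, 323), (273, 286, 323)]
expected extents u 278.3976331101773 322.60364399912663 v 216.86240043614828 247.12120115055876
expected extents u 277.5862283567731 322.72028311152 v 233.7174261501483 265.9222784573928
199.5 -43 [302.49529336 244.27315517]
199.5 -52 [302.93738148 247.05779112]
140 -52.5 [302.51071467 265.07329787]
```

```bash
python3 - <<'E'
from h import *
im=cv2.imread("pics/over_s.png");k=10
z=cv2.resize(im[212:272,268:334],None,fx=k,fy=k,interpolation=cv2.INTER_CUBIC)
z=cv2.convertScaleAbs(z,alpha=1.8)
y=np.array([np.cos(np.radians(82.4)),np.sin(np.radians(82.4))])
def dot(P,c):
    u=proj("side",P); cv2.circle(z,(int((u[0]-268+.5)*k),int((u[1]-212+.5)*k)),3,c,-1)
for a in range(0,360,15):
    c,s_=np.cos(np.radians(a)),np.sin(np.radians(a))
    dot((605+52*c,-236+52*s_,199.5),(0,255,0)); dot((605+52*c,-236+52*s_,189.5),(255,255,0)); dot((605+55*c,-236+55*s_,140),(0,0,255))
for r in(-32,-52): dot((605+r*y[0],-236+r*y[1],199.5),(255,0,255))
cv2.imwrite("pics/ov.png",z)
E
```

```text
(no output)
```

View pics/ov.png

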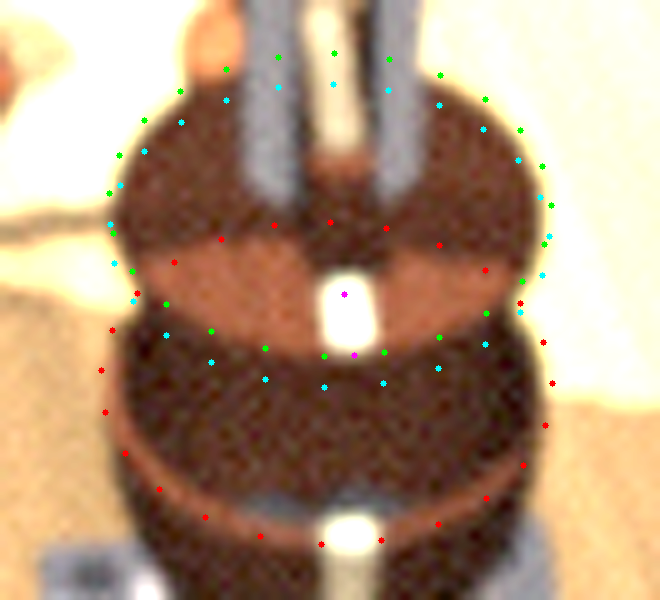

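The lid and rim outlines match the expected positions to about 1 px (2–3 mm), and the strip and mark line up. I'll lower it to about 1 cm above the rim.

```bash
python3 - <<'E'
from h import *
arm.move_straight([605,-236,174.5],speed=30);arm.sleep(0.5);st("low")
shot("side","low_s");shot("top","low_t")
im=cv2.imread("pics/low_s.png");k=10
z=cv2.resize(im[220:280,268:334],None,fx=k,fy=k,interpolation=cv2.INTER_CUBIC)
z=cv2.convertScaleAbs(z,alpha=1.8)
y=np.array([np.cos(np.radians(82.4)),np.sin(np.radians(82.4))])
def dot(P,c):
    u=proj("side",P); cv2.circle(z,(int((u[0]-268+.5)*k),int((u[1]-220+.5)*k)),3,c,-1)
for a in range(0,360,15):
    c,s_=np.cos(np.radians(a)),np.sin(np.radians(a))
    dot((605+52*c,-236+52*s_,169),(0,255,0)); dot((605+55*c,-236+55*s_,140),(0,0,255))
for r in(-32,-52): dot((605+r*y[0],-236+r*y[1],169),(255,0,255))
cv2.imwrite("pics/ov2.png",z)
E
```

```text
low 14.88 [ 605.  -236.   174.5] [ 0.62 -0.79 -1.39] 15.48
```

View pics/ov2.png

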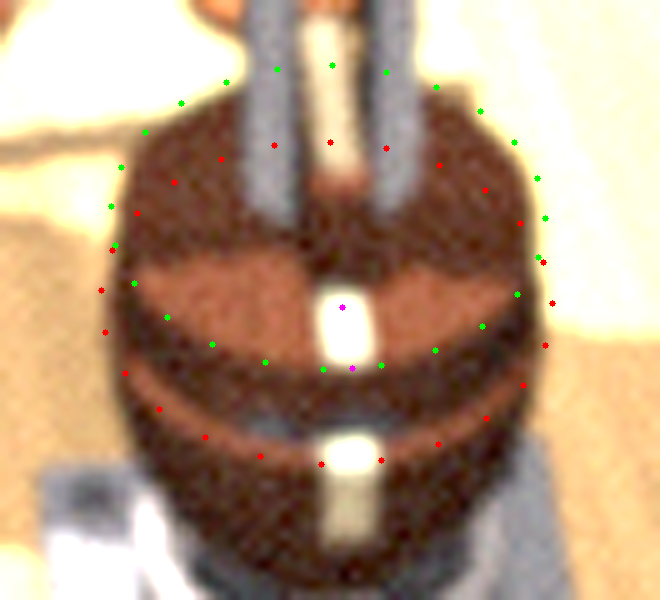

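View pics/low_s.png

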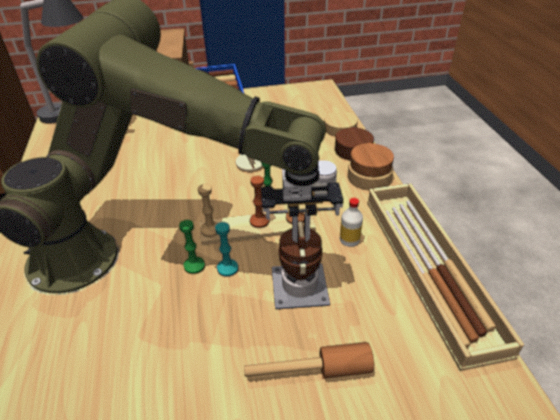

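The side view shows the lid level over the bowl. Its strip at (302.5,253) is above the rim mark at (303,266), the dark gap is visible, and the force is unchanged. The candlesticks are all standing. I'll hand in now.

```bash
python3 - <<'E'
from h import *
arm.sleep(0.3);st();arm.finish_job();st()
E
```

```text
15.28 [ 605.  -236.   174.5] [ 0.63  0.25 -1.9 ] 15.58
the job is handed in; nothing more can be done
the job is handed in; nothing more can be done
```

I gripped the dark lid by its fin, carried it over the candlestick row with its underside at about 221 mm, and handed in after 15.3 s. It is held still over the bowl with its underside about 11 mm above the rim; `finish_job` gave no verdict.

**Last checks that agreed:**
- **Alignment:** in the side view, the lid and rim outlines are within about 1 px (2–3 mm) of where they should be. The cream strip lies in line with the near rim mark.
- **Clearance:** the gap above the rim is visible, and the wrist force shows only the lid's weight.
- **Grip:** the fingers read about 15.6 mm on the 16 mm fin.
- **Surroundings:** the candlesticks I could see were upright. The arm partly hid one of them, and I did not measure any positions again after the carry.

**Checks that were weaker or differed:**
- **Single view:** the arm blocked the top camera over the bowl, so the final alignment rests on the side view alone.
- **Bowl centre:** circle fits to the rim differed by up to about 5 mm between the views. I used the midpoint of the rim marks, which matched to about 1 mm in both views. The base plate corners in the top view were within about 4 mm of it, but in the side view, picked by hand, they were about 7 mm off.

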